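Index the coin counter's carousel to the empty cup

ROBOT

A 6-joint arm with a two-finger parallel gripper is mounted at the origin on the work surface. World frame = base frame: x ahead of the robot, y to its left, z up, the work surface at z = 0. Lengths are in m, angles in rad, forces in N, time in s.
With the tool pointing down it reaches from about 0.4 to 0.825 m from the base axis. Payload 7 kg.
Tool frame: the origin (TCP) lies midway between the tips of the shut fingers; the grasp point (between the pads) lies 19 mm behind it; z points along the fingers, x is the direction in which the jaws open and shut, and the axes are right-handed (so a half turn about z gives the same grasp; the last joint's range is limited). The gripper opens to 85 mm and grips with 20 to 120 N. Pads are 22 mm wide; open, the fingers measure 114 mm over their backs; the gripper's body (76 mm by 85 mm) begins 54 mm behind the grasp point. The pads swing forward as they close: fully open they stand 13 mm farther back than shut.
Start: joints at [-0.939, 0.359, 0.012, 0, -1.224, -0.288], TCP at [0.227, -0.635, 0.231] pointing down, gripper open.
Joint ranges: [-3.07, 3.07], [-1.43, 2.12], [-1.02, 1.25], [-3.03, 1.67], [-3.05, -0], [-3.03, 3.03]. Speed limits (rad/s): [2.39, 2.39, 3.01, 3.14, 3.14, 3.14].

INTERFACE

Orientations are given as a 3x3 rotation matrix whose columns are the frame's x, y, z axes.
In Python, from workcell import observe, capture, calibration, job_done, find_in, silhouettes, mark_of gives the robot as it stands. The module is installed in compiled form; this text tells all that it offers.
- The arm moves only by the tool move_arm, never from a script. Its argument "motion" is a list of rows, each an object with "slide": the shift along the tool's x, y, z in mm, a list of three; "turn": the turn, a rotation vector about the tool's x, y, z in rad, a list of three; "claw": the closure in counts, from 0 (fully open) to 255 (shut). A call has exactly 5 rows; each row is the pose to reach, as a shift and turn from the pose commanded when the call began, along the tool's axes at that moment; what a row does not reach only later rows make up. A row lasts 1/8 s, in which the tool goes at most 62.5 mm and 10.7 degrees, less where a joint would pass 70% of its speed; a pose out of reach is approached as far as the arm can. A call with a gripper value outside its range is refused whole. The fingers move at their own pace and stop on an object; the grip force is fixed at half the most. Time passes only in rows, so rows that repeat a pose let the fingers close, or fill a call up. It gives the time, the measured TCP pose, the force and the opening at its end, in the units of the state.
- observe(): the state, without advancing time (a new reading comes with each control period).
- capture(name): name is "side" or "top" or "wrist"; returns (picture, depth): 384x512x3 uint8, blue, green, red; 384x512 float32, m along the optical axis (not along the pixel's ray), 0 where there is no reading.
- calibration(name): a dict with "fx", "fy", "cx", "cy" (pixels), "k1" (the pictures are not rectified: a ray, as slopes to the right and down, at radius r is drawn at 1 + k1 r^2 times it, then the intrinsics apply), "xyz" and "attitude" of the camera in the world. Camera axes: x right, y down, z forward; pixel columns grow to the right and rows downward; lengths in m; the calibration is good to about 2 mm. A picture is of the moment at which its call begins: read the wrist's pose just before it. calibration takes no time and is no camera call; for the wrist camera it gives the pose at the moment of the call.
- job_done(): hands the job in, once; it reports no verdict.
Trained networks look in the newest picture that a camera, given by its name, has taken for a name from the list of things; names that differ only in an ending like _2 or _b are one class to them, and where a whole thing is asked for, a point or a joint stands for the part that bears it (a point fixed in the world has none). Each returns a list of dicts, best first, with "score" (0 to 1); they miss things now and then, are a little off and sometimes report something else, mostly with a low value. They report only what shows in the picture. A call takes as long as a camera call. They do not tell look-alikes from the thing itself.
- find_in(thing, camera): "centre" ([row, column] in pixels, amid what is visible of it).
- silhouettes(thing, camera): "region" (384x512 bool, what is visible of it) and "centre" ([row, column] in pixels, amid what is visible of it).
- mark_of(thing, camera): "centre" ([row, column] in pixels: a listed point, or the origin of a listed thing).
The state is a dict: "t": time; "joint_pos": joint angles; "qd": joint speeds; "joint_efforts": joint torques, N m; "position": TCP position; "tool_rot": TCP orientation; "wrist_force": force on the tool from outside, world axes, zero at the start; "wrist_torque": the same for the moment, N m; "width": opening from 0.0 (shut) to 1.0 (fully open).
Only numpy, scipy, OpenCV 4.12 (cv2) and the standard library are available. Lean on these libraries where they do the work, as an engineer would, in place of code of your own. Each camera call takes 0.05 s, during which the arm holds its last target.

TASK

The coin cup under the counter's spout is full. With a fingertip press the black spring plunger on the carousel down all the way, and keeping it pressed turn the carousel one hole, in whichever direction brings the empty cup under the spout; then let go so that the plunger springs back up into that hole. Do not touch the cups or knock over or push away the other things on the desk.

Things in the scene. Friction and masses are not known exactly. Their poses are not given: they have to be found in the camera images.
- carousel: Fixed coin counter. Origin on the desk at the turntable's vertical axis; x points level to the spout and the housing (150 x 220, 165 mm high, face 160 mm from the axis), z up. Round base 40 mm high under an aluminium turntable disc, 280 mm diameter, top 54 mm above the desk, with five cup pockets and the plunger spaced 60 degrees on a 95 mm radius.
- turntable (a joint): Turntable angle, rad, anticlockwise positive from above; 0 at the start, pin in a hole, plunger opposite the spout. Holes every 60 degrees (1.047 rad). Locked with 1 degree of play while the pin is up; turns freely (0.08 N m, no end stop) with the plunger 7 mm or more down. Released within 2 degrees of a hole the pin pops in; farther off the plunger stays 5 to 7 mm down.
- plunger (a joint): Travel of the spring plunger, m: 0 up (pin in a hole), 0.011 fully pressed down (hard stop). Takes about 3.2 N to start, 6 N at 7 mm and 7.6 N fully down.
- plunger_top (a point): Centre of the flat top of the plunger's black cap (40 mm diameter), 93 mm above the desk when up, 82 mm pressed. It rides on the turntable, 95 mm from its axis. A steel collar round it (54 mm diameter) has its rim 80 mm above the desk. Friction under a fingertip that presses the cap down is enough to carry the turntable round.
- spout (a point): Point under the steel spout (48 mm wide, 114 mm above the desk), 95 mm from the turntable's axis, straight above the middle of the cup being filled.
- cup_under_spout: White plastic coin cup, loose, 45 mm tall, 66 mm across the rim, 58 mm at the foot; origin at the centre of its underside, z up along its axis. It stands in a pocket with a 6 mm high lip, on the 140 mm radius turntable, 95 mm from the turntable's axis. Full of coins; at the start it is under the spout.
- cup_full: White plastic coin cup, loose, 45 mm tall, 66 mm across the rim, 58 mm at the foot; origin at the centre of its underside, z up along its axis. It stands in a pocket with a 6 mm high lip, on the 140 mm radius turntable, 95 mm from the turntable's axis. Full of coins; at the start in the pocket next to the spout, on one side or the other.
- cup_empty: White plastic coin cup, loose, 45 mm tall, 66 mm across the rim, 58 mm at the foot; origin at the centre of its underside, z up along its axis. It stands in a pocket with a 6 mm high lip, on the 140 mm radius turntable, 95 mm from the turntable's axis. Empty; at the start in the pocket next to the spout on the other side, 60 degrees round from it. It must end under the spout.
- mug: Bystander: white mug, 92 mm tall, 80 mm across; origin at the centre of its underside.
- medicine_bottle: Bystander: amber bottle, 115 mm tall, 52 mm across; origin at the centre of its underside.
- coin_roll: Bystander: upright paper-wrapped roll of coins, 61 mm tall, 24 mm across; origin at the centre of its underside.
There are look-alikes about, which are no part of the job. What is shaped like the cup_under_spout but purple is not meant.

How it is judged:
By the outcome, as a careful person would: the job done as asked, in the order asked, and still so for the second after the job is handed in, with the robot touching nothing.
It also fails if it takes over 38 s, if anything falls off the work surface, if the arm or the gripper's body presses on something with over 40 N, if the wrist force passes 120 N, or if a joint passes its speed limit or range.

## Working session

There is one attempt and no reset: what is moved stays moved. The work goes in short steps, Python scripts to look and compute and a tool call to move; the robot and the scene stay as the last step left them, time stands still between calls to the robot, and variables do not carry over. Pictures are saved under pics/ and viewed, and the job is handed in when it is done.

Besides the shell and the picture viewer there is one more tool, called by a JSON object that holds its "name" and its "arguments", one argument or row to a line. move_arm: Moves the arm, as the interface text tells. Its arguments: {"type":"object","properties":{"motion":{"type":"array"}},"required":["motion"]}

```bash
mkdir -p pics
cat > h.py <<'E'
import numpy as np, cv2
from workcell import observe, capture, calibration, job_done, find_in, silhouettes, mark_of
def ray(cal,rc):
    K=np.array([[cal['fx'],0,cal['cx']],[0,cal['fy'],cal['cy']],[0,0,1.]])
    p=cv2.undistortPoints(np.array([[[rc[1],rc[0]]]],float),K,np.array([cal['k1'],0,0,0.]))[0,0]
    return np.array([p[0],p[1],1.])
def at_depth(cal,rc,d): return np.array(cal['xyz'])+np.array(cal['attitude'])@(ray(cal,rc)*d)
def at_z(cal,rc,z):
    o=np.array(cal['xyz']);v=np.array(cal['attitude'])@ray(cal,rc); return o+v*(z-o[2])/v[2]
E
python3 - <<'E'
from h import *
np.set_printoptions(precision=4,suppress=True)
s=observe();print(s['t'],s['position'],s['tool_rot'],s['wrist_force'],s['width'])
for c in ['top','side']:
    p,d=capture(c);cv2.imwrite(f'pics/{c}0.png',p);np.save(f'{c}0.npy',d)
    cal=calibration(c);print(c,cal['xyz'])
    for t,z in [('plunger_top',.093),('spout',.114),('carousel',0),('cup_empty',.054),('cup_full',.054),('cup_under_spout',.054),('mug',0),('medicine_bottle',0),('coin_roll',0)]:
        for r in mark_of(t,c)[:4]: print(t,round(r['score'],2),np.round(r['centre'],1),at_z(cal,r['centre'],z))
print(observe()['t'])
E
```

```text
0.0 [ 0.2273 -0.6351  0.2303] [[-0.337   0.9415 -0.0007]
 [ 0.9415  0.337   0.0016]
 [ 0.0017 -0.0002 -1.    ]] [-0.1146  0.2485 -0.0085] 0.999925946170832
top [0.4263 0.0741 1.2645]
plunger_top 0.62 [228.1 243.7] [0.5036 0.0944 0.093 ]
spout 0.71 [170.2 219.6] [0.6654 0.1628 0.114 ]
carousel 0.56 [201.9 232.5] [0.59   0.1306 0.    ]
cup_empty 0.74 [194.1 197.8] [0.606  0.2307 0.054 ]
cup_full 0.5 [233.9 160.2] [0.4886 0.3385 0.054 ]
cup_under_spout 0.86 [120.  280.1] [ 0.8348 -0.0144  0.054 ]
cup_under_spout 0.85 [183.6 144.3] [0.6373 0.3914 0.054 ]
cup_under_spout 0.48 [173.1 219.3] [0.6691 0.1682 0.054 ]
medicine_bottle 0.8 [171.8 302.7] [ 0.6846 -0.0871  0.    ]
coin_roll 0.48 [209.9 308.3] [ 0.5653 -0.1021  0.    ]
side [0.137  0.5213 0.6676]
plunger_top 0.78 [228.3 293.3] [0.5003 0.0947 0.093 ]
spout 0.57 [190.5 207.7] [0.6833 0.1633 0.114 ]
spout 0.31 [335.3 197. ] [0.4291 0.3765 0.114 ]
cup_empty 0.67 [246.5 210.6] [0.6011 0.2243 0.054 ]
cup_full 0.95 [196.4 248.8] [0.6629 0.0678 0.054 ]
cup_under_spout 0.94 [165.4 233.7] [0.7758 0.0183 0.054 ]
cup_under_spout 0.87 [294.4 123.6] [0.6147 0.4131 0.054 ]
cup_under_spout 0.68 [213.3 212.6] [0.6744 0.1627 0.054 ]
mug 0.95 [336.1 198.6] [0.486  0.3455 0.    ]
medicine_bottle 0.66 [182.6 288.9] [ 0.6797 -0.0839  0.    ]
coin_roll 0.56 [200.5 335.5] [ 0.5543 -0.1189  0.    ]
1.0
```

```bash
python3 -c "
import cv2
for c in ['top','side']:
    p=cv2.imread(f'pics/{c}0.png'); cv2.imwrite(f'pics/{c}0b.png',cv2.resize(p[90:380,90:370] if c=='top' else p[100:384,80:400],None,fx=2.05,fy=2.05,interpolation=3))
"
```

```text
(no output)
```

View pics/top0b.png

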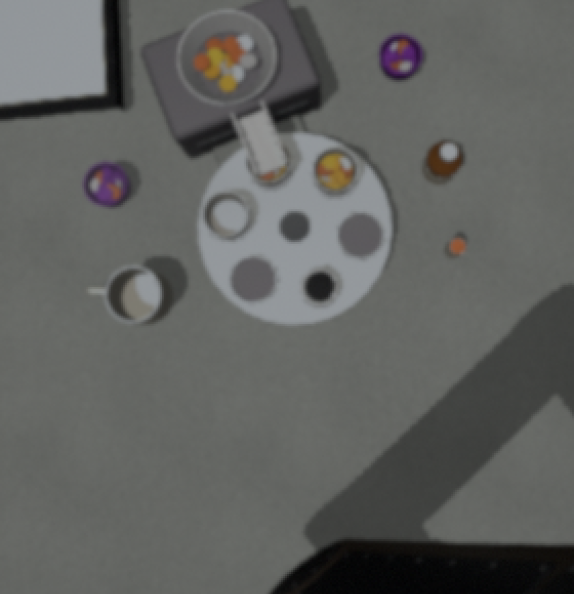

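View pics/side0b.png

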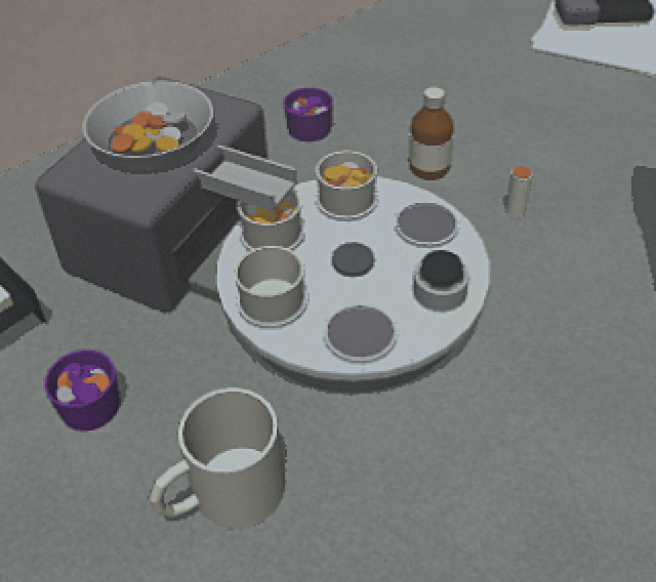

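The pictures show the spout at about (170,220) top. The empty cup is to its left (194,198), the full one to its right, and the black plunger is opposite at (228,244). Bringing the empty cup under the spout therefore means turning clockwise from above (−60°). Next I'll refine the axis and the plunger position.

```bash
cat > fit.py <<'E'
from h import *
from scipy.optimize import least_squares
np.set_printoptions(precision=4,suppress=True)
for c in ['top','side']:
    cal=calibration(c);d=np.load(c+'0.npy');p=cv2.imread(f'pics/{c}0.png')
    K=np.array([[cal['fx'],0,cal['cx']],[0,cal['fy'],cal['cy']],[0,0,1.]])
    g=np.mgrid[0:384,0:512];uv=np.stack([g[1].ravel(),g[0].ravel()],1).astype(float)[:,None]
    n=cv2.undistortPoints(uv,K,np.array([cal['k1'],0,0,0.]))[:,0]
    P=(np.c_[n,np.ones(len(n))]*d.ravel()[:,None])@np.array(cal['attitude']).T+np.array(cal['xyz'])
    ok=d.ravel()>0
    col=p.reshape(-1,3).astype(int)
    near=ok&(np.hypot(P[:,0]-.587,P[:,1]-.13)<.17)
    top=near&(abs(P[:,2]-.054)<.008)
    print(c,'disc z',np.median(P[top,2]),top.sum())
    m=top.reshape(384,512).astype(np.uint8)
    # boundary by max radius per angle
    q=P[top][:,:2]
    def f(x):
        r=np.hypot(*(q-x[:2]).T);a=np.arctan2(*(q-x[:2]).T[::-1])
        b=((a+np.pi)/(2*np.pi)*72).astype(int)%72
        mx=np.array([r[b==i].max() if (b==i).any() else 0 for i in range(72)]);return mx
    cx=np.array([.587,.13])
    for _ in range(5):
        mx=f(cx);a=(np.arange(72)+.5)/72*2*np.pi-np.pi;k=mx>.13
        E=cx+np.c_[mx*np.cos(a),mx*np.sin(a)];
        A=np.c_[2*E[k],np.ones(k.sum())];s=np.linalg.lstsq(A,(E[k]**2).sum(1),rcond=None)[0];cx=s[:2]
    print('circle',cx,np.sqrt(s[2]+cx@cx),k.sum())
    cap=near&(P[:,2]>.07)&(P[:,2]<.1)&(col.max(1)<60)&(np.hypot(P[:,0]-.502,P[:,1]-.0945)<.04)
    print('cap',cap.sum(),np.median(P[cap],0),P[cap&(P[:,2]>np.median(P[cap,2])-.003)].mean(0))
    cap=(col.max(1)<60).reshape(384,512)
    lab=cv2.connectedComponentsWithStats(cap.astype(np.uint8));L=lab[1][228,244 if c=='top' else 293]
    print('px centroid',lab[3][L][::-1],lab[2][L],at_z(cal,lab[3][L][::-1],.093 if c=='top' else .09))
E
python3 fit.py
```

```text
top disc z 0.05462247714857171 5547
circle [0.5938 0.1291] 0.14192442434850908 69
cap 124 [0.5011 0.088  0.0928] [0.5005 0.0895 0.0933]
px centroid [229.208 245.496] [240 223  12  13 125] [0.5005 0.0894 0.093 ]
side disc z 0.05339964037403294 7982
circle [0.593  0.1302] 0.14335090973740966 61
cap 252 [0.4938 0.0952 0.0918] [0.4966 0.0936 0.092 ]
px centroid [230.7619 295.2579] [285 222  21  18 252] [0.495  0.0945 0.09  ]
```

{"name": "move_arm", "arguments": {
  "motion": [
    {"slide": [45, 38, 0], "turn": [0, 0, 0], "claw": 255},
    {"slide": [90, 76, 0], "turn": [0, 0, 0], "claw": 255},
    {"slide": [135, 114, 0], "turn": [0, 0, 0], "claw": 255},
    {"slide": [180, 152, 0], "turn": [0, 0, 0], "claw": 255},
    {"slide": [225, 190, 0], "turn": [0, 0, 0], "claw": 255}
  ]
}}

```text
t: 1.62
position: [0.331, -0.358, 0.2316]
tool_rot: [[-0.337, 0.942, 0.001], [0.942, 0.337, -0.0], [-0.001, 0.001, -1.0]]
wrist_force: [1.4, 0.3, -0.3]
width: 0.001
```

{"name": "move_arm", "arguments": {
  "motion": [
    {"slide": [45, 38, 0], "turn": [0, 0, 0], "claw": 255},
    {"slide": [90, 76, 0], "turn": [0, 0, 0], "claw": 255},
    {"slide": [135, 114, 0], "turn": [0, 0, 0], "claw": 255},
    {"slide": [180, 152, 0], "turn": [0, 0, 0], "claw": 255},
    {"slide": [220, 186, 0], "turn": [0, 0, 0], "claw": 255}
  ]
}}

```text
t: 2.25
position: [0.432, -0.0877, 0.2318]
tool_rot: [[-0.338, 0.941, 0.001], [0.941, 0.338, 0.0], [-0.0, 0.001, -1.0]]
wrist_force: [1.9, -0.2, -0.7]
width: 0.0
```

Run:
```python
from h import *
np.set_printoptions(precision=4,suppress=True)
s=observe();print(s['t'],s['position'],s['joint_pos'],s['tool_rot'],s['wrist_force'],s['width'])
cal=calibration('wrist');p,d=capture('wrist');cv2.imwrite('pics/w1.png',p);np.save('w1.npy',d);print(cal['xyz'],cal['attitude'])
for t,z in [('plunger_top',.093),('carousel',0.054),('cup_empty',.054),('cup_under_spout',.054)]:
    for r in mark_of(t,'wrist')[:3]: print(t,round(r['score'],2),np.round(r['centre'],1),at_z(cal,r['centre'],z))
```

```text
2.25 [ 0.432  -0.0877  0.2318] [ 0.2499 -0.0406 -0.4742  0.0001 -1.1357 -1.4762] [[-0.3378  0.9412  0.0014]
 [ 0.9412  0.3378  0.0003]
 [-0.0002  0.0014 -1.    ]] [ 1.9042 -0.221  -0.6609] 0.00010974264517744238
[ 0.3688 -0.1094  0.3745] [[-0.3382  0.9076  0.2487]
 [ 0.9411  0.3261  0.0896]
 [ 0.0003  0.2643 -0.9644]]
plunger_top 0.62 [287.4 381.2] [0.501  0.0911 0.093 ]
carousel 0.84 [302.1 352.3] [0.552  0.0923 0.054 ]
```

View pics/w1.png

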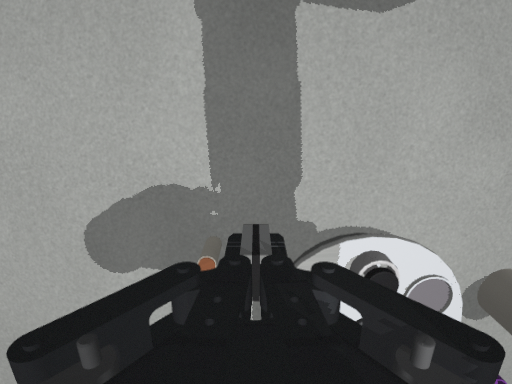

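{"name": "move_arm", "arguments": {
  "motion": [
    {"slide": [29, 25, 15], "turn": [0, 0, -0.18], "claw": 255},
    {"slide": [58, 50, 30], "turn": [0, 0, -0.36], "claw": 255},
    {"slide": [88, 76, 50], "turn": [0, 0, -0.54], "claw": 255},
    {"slide": [117, 102, 70], "turn": [0, 0, -0.72], "claw": 255},
    {"slide": [146.5, 127.5, 90], "turn": [0, 0, -0.9], "claw": 255}
  ]
}}

```text
t: 3.12
position: [0.5027, 0.0908, 0.1408]
tool_rot: [[-0.948, 0.318, 0.0], [0.318, 0.948, 0.0], [-0.0, 0.0, -1.0]]
wrist_force: [0.5, -0.9, 0.2]
width: 0.003
```

Run:
```python
from h import *
np.set_printoptions(precision=4,suppress=True)
cal=calibration('wrist');p,d=capture('wrist');cv2.imwrite('pics/w2.png',p)
for t,z in [('plunger_top',.093),('carousel',0.0)]:
    for r in mark_of(t,'wrist')[:3]: print(t,round(r['score'],2),np.round(r['centre'],1),at_z(cal,r['centre'],z))
p,d=capture('side');cv2.imwrite('pics/s2.png',cv2.resize(p[100:384,80:400],None,fx=2,fy=2))
s=observe();print(s['t'],s['position'],s['joint_pos'],s['tool_rot'],s['wrist_force'])
```

```text
plunger_top 0.95 [208.2 258.3] [0.4999 0.0907 0.093 ]
carousel 0.87 [234.2 185.6] [0.5921 0.1244 0.    ]
3.325 [0.502  0.0901 0.1407] [ 0.5632  0.1704 -0.4718  0.0001 -0.9303 -0.892 ] [[-0.9464  0.3229 -0.0015]
 [ 0.3229  0.9464 -0.001 ]
 [ 0.0011 -0.0014 -1.    ]] [-0.4902 -0.6047  0.2612]
```

View pics/w2.png

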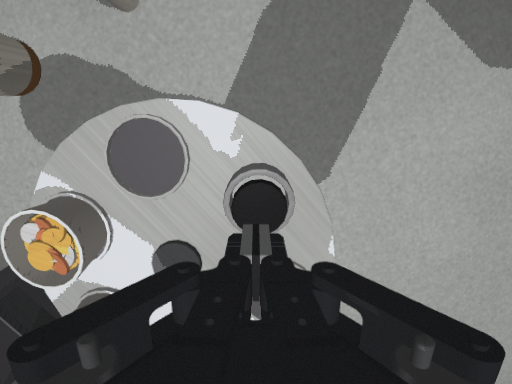

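View pics/s2.png

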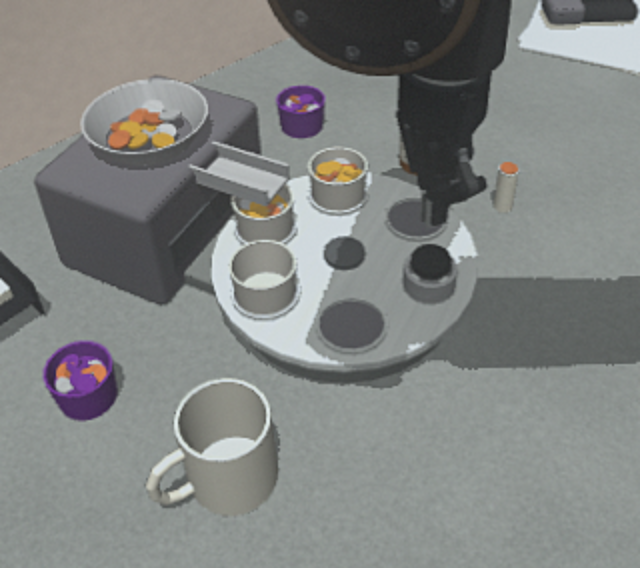

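{"name": "move_arm", "arguments": {
  "motion": [
    {"slide": [0, 0, 25], "turn": [0, 0, 0], "claw": 255},
    {"slide": [0, 0, 45], "turn": [0, 0, 0], "claw": 255},
    {"slide": [0, 0, 52], "turn": [0, 0, 0], "claw": 255},
    {"slide": [0, 0, 58], "turn": [0, 0, 0], "claw": 255},
    {"slide": [0, 0, 60], "turn": [0, 0, 0], "claw": 255}
  ]
}}

```text
t: 3.95
position: [0.5019, 0.0901, 0.082]
tool_rot: [[-0.947, 0.322, -0.0], [0.322, 0.947, -0.001], [0.0, -0.001, -1.0]]
wrist_force: [-4.9, -2.2, 9.7]
width: 0.001
```

```bash
cat > arc.py <<'E'
from h import *
A=np.array([.5905,.1285])
def arc(S,R,degs):
    for t in degs:
        a=np.radians(-t);M=np.array([[np.cos(a),-np.sin(a)],[np.sin(a),np.cos(a)]])
        d=M@(S-A)+A-S
        print(t,np.round(d@R[:2,:2]*1000,1),round(np.radians(t),3))
E
python3 - <<'E'
from arc import *
s=observe();arc(np.array(s['position'])[:2],np.array(s['tool_rot']),[4,8,12,16,20])
# next calls: same shape in tool frame since tool co-rotates
E
```

```text
4 [4.4 5.1] 0.07
8 [ 8.3 10.6] 0.14
12 [11.9 16.3] 0.209
16 [15.1 22.2] 0.279
20 [17.9 28.4] 0.349
```

{"name": "move_arm", "arguments": {
  "motion": [
    {"slide": [4.4, 5.1, 1], "turn": [0, 0, 0.07], "claw": 255},
    {"slide": [8.3, 10.6, 1], "turn": [0, 0, 0.14], "claw": 255},
    {"slide": [11.9, 16.3, 1], "turn": [0, 0, 0.209], "claw": 255},
    {"slide": [15.1, 22.2, 1], "turn": [0, 0, 0.279], "claw": 255},
    {"slide": [17.9, 28.4, 1], "turn": [0, 0, 0.349], "claw": 255}
  ]
}}

```text
t: 4.58
position: [0.4946, 0.1235, 0.082]
tool_rot: [[-0.778, 0.628, 0.001], [0.628, 0.778, 0.0], [-0.001, 0.001, -1.0]]
wrist_force: [-3.4, -1.7, 10.6]
width: -0.001
```

Run:
```python
from h import *
p,d=capture('side');cv2.imwrite('pics/s3.png',cv2.resize(p[100:384,80:400],None,fx=2,fy=2))
s=observe();print(s['t'],s['position'],s['wrist_force'],s['wrist_torque'])
```

```text
4.625 [0.49501638 0.1244803  0.08207346] [-4.30026068  0.69941819  7.54026423] [0.35781593 1.56369898 0.00272736]
```

View pics/s3.png

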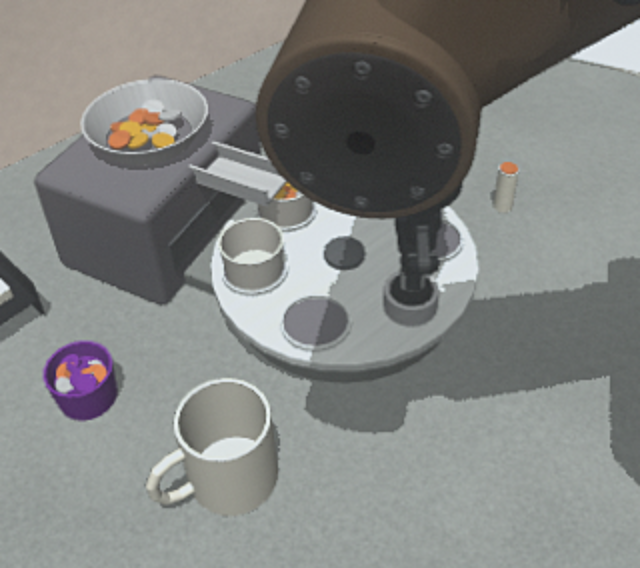

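{"name": "move_arm", "arguments": {
  "motion": [
    {"slide": [4.4, 5.1, 1], "turn": [0, 0, 0.07], "claw": 255},
    {"slide": [8.3, 10.6, 1], "turn": [0, 0, 0.14], "claw": 255},
    {"slide": [11.9, 16.3, 1], "turn": [0, 0, 0.209], "claw": 255},
    {"slide": [15.1, 22.2, 1], "turn": [0, 0, 0.279], "claw": 255},
    {"slide": [17.9, 28.4, 1], "turn": [0, 0, 0.349], "claw": 255}
  ]
}}

```text
t: 5.25
position: [0.5001, 0.1579, 0.082]
tool_rot: [[-0.517, 0.856, 0.004], [0.856, 0.517, 0.002], [-0.0, 0.005, -1.0]]
wrist_force: [-0.6, -1.3, 11.6]
width: -0.003
```

{"name": "move_arm", "arguments": {
  "motion": [
    {"slide": [4.4, 5.1, 0], "turn": [0, 0, 0.07], "claw": 255},
    {"slide": [8.3, 10.6, 0], "turn": [0, 0, 0.14], "claw": 255},
    {"slide": [11.9, 16.3, 0], "turn": [0, 0, 0.209], "claw": 255},
    {"slide": [14.7, 21.5, 0], "turn": [0, 0, 0.27], "claw": 255},
    {"slide": [16.7, 25.7, 0], "turn": [0, 0, 0.32], "claw": 255}
  ]
}}

```text
t: 5.88
position: [0.5144, 0.1853, 0.0821]
tool_rot: [[-0.223, 0.975, 0.006], [0.975, 0.223, 0.002], [0.001, 0.006, -1.0]]
wrist_force: [4.4, -3.6, 9.9]
width: 0.001
```

Run:
```python
from h import *
np.set_printoptions(precision=4,suppress=True)
for c in ['side','top','wrist']:
    cal=calibration(c);p,d=capture(c);cv2.imwrite(f'pics/{c}4.png',p)
    if c=='side':cv2.imwrite('pics/s4.png',cv2.resize(p[100:384,80:400],None,fx=2,fy=2))
    if c=='top':cv2.imwrite('pics/t4.png',cv2.resize(p[90:280,120:340],None,fx=3,fy=3))
    for t,z in [('plunger_top',.082),('cup_empty',.054)]:
        for r in mark_of(t,c)[:3]: print(c,t,round(r['score'],2),np.round(r['centre'],1),at_z(cal,r['centre'],z))
s=observe();print(s['t'],s['position'],s['wrist_force'],s['wrist_torque'],s['joint_pos'])
v0=np.array([.5019,.0901])-[.5905,.1285];v=np.array(s['position'][:2])-[.5905,.1285]
print(np.hypot(*v0),np.hypot(*v),np.degrees(np.arctan2(v[1],v[0])-np.arctan2(v0[1],v0[0])))
```

```text
side plunger_top 0.44 [253.4 252.6] [0.5134 0.19   0.082 ]
side cup_empty 0.71 [204.5 332. ] [ 0.5174 -0.051   0.054 ]
top plunger_top 0.46 [172.9 304.6] [ 0.6646 -0.0821  0.082 ]
top cup_empty 0.7 [210.5 309.5] [ 0.5575 -0.0981  0.054 ]
top cup_empty 0.45 [169.6 221.6] [0.6797 0.1615 0.054 ]
wrist plunger_top 0.62 [241.3 258.9] [0.5146 0.1886 0.082 ]
6.325 [0.5145 0.1857 0.0821] [ 3.8    -2.3249  8.2562] [-0.6676 -1.376   0.0287] [ 0.7059  0.2927 -0.4686  0.0025 -0.803  -2.0523]
0.09656355420136524 0.09509275053926453 299.6257643941624
```

View pics/s4.png

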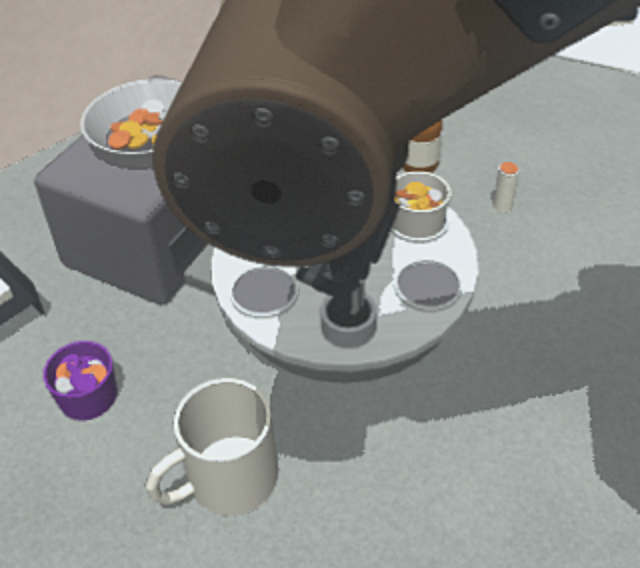

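View pics/wrist4.png

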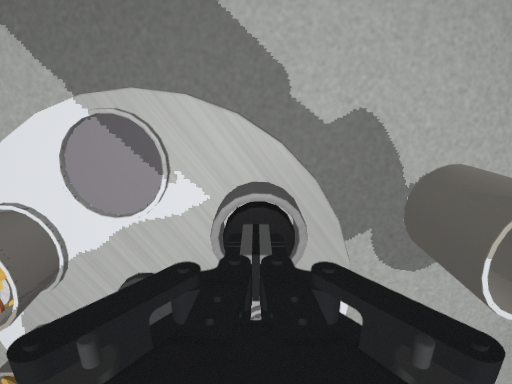

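View pics/t4.png

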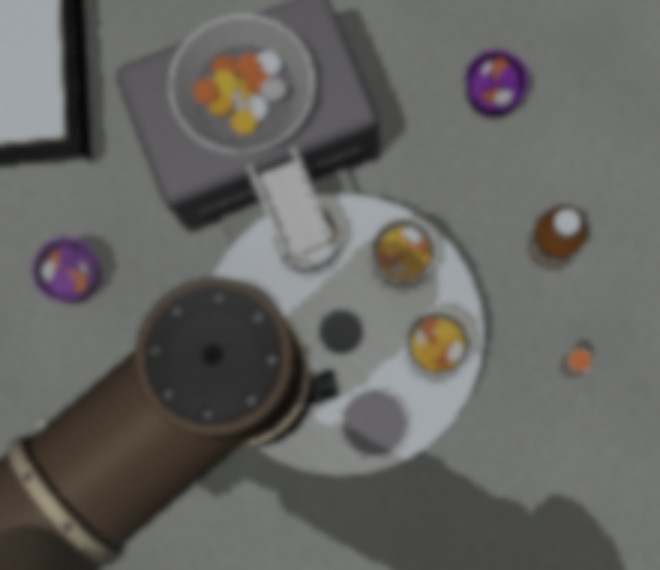

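```bash
python3 - <<'E'
from h import *
np.set_printoptions(precision=4,suppress=True)
cal=calibration('side')
def px(x,y,z=.0545):
    v=np.array(cal['attitude']).T@(np.array([x,y,z])-cal['xyz']);u=v[:2]/v[2];u=u*(1+cal['k1']*(u@u));return np.array([cal['fy']*u[1]+cal['cy'],cal['fx']*u[0]+cal['cx']])
def find(f,guess):
    p=cv2.imread(f);out=[]
    for g in guess:
        # rectify plane patch, 0.5mm/px, blur, find dark disc ring by Hough
        n=200;xs=g[0]+(np.arange(n)-n/2)*.0005;ys=g[1]+(np.arange(n)-n/2)*.0005
        mp=np.array([[px(x,y) for y in ys] for x in xs],np.float32)
        im=cv2.remap(p,mp[...,1],mp[...,0],cv2.INTER_LINEAR)
        b=im.astype(float);pk=(b[...,0]+b[...,2])/2-b[...,1]
        m=(pk>2.0).astype(np.uint8);m=cv2.morphologyEx(cv2.medianBlur(m,9),cv2.MORPH_OPEN,np.ones((15,15)))
        k,l,s,c=cv2.connectedComponentsWithStats(m)
        i=1+np.argmax(s[1:,4]) if k>1 else 0
        cn=max(cv2.findContours((l==i).astype(np.uint8),0,1)[0],key=cv2.contourArea)
        (cx,cy),r=cv2.minEnclosingCircle(cn)
        h=np.array([g[0]+(cy-n/2)*.0005,g[1]+(cx-n/2)*.0005])
        ce=np.array([g[0]+(c[i][1]-n/2)*.0005,g[1]+(c[i][0]-n/2)*.0005])
        print(f,'enc',h,r*.0005,'cent',ce,'area r',np.sqrt(s[i,4]/np.pi)*.0005,s[i,:4]);out.append((h,ce))
        cv2.imwrite(f'pics/pk_{f[5:-4]}_{len(out)}.png',np.hstack([im,cv2.merge([m*255]*3)]))
    return out
A=np.array([.5905,.1285])
g=lambda a:A+.095*np.array([np.cos(np.radians(a)),np.sin(np.radians(a))])
b=find('pics/side0.png',[g(263),g(143)]);a=find('pics/side4.png',[g(203),g(83)])
for i in (0,1):
    u=b[1][i]-b[0][i];v=a[1][i]-a[0][i];print(np.hypot(*u),np.hypot(*v),np.degrees(np.arctan2(u[0]*v[1]-u[1]*v[0],u@v)))
E
python3 -c "
import cv2,numpy as np
f=['side0_1','side0_2','side4_1','side4_2']
i=[cv2.imread(f'pics/pk_{x}.png') for x in f]
cv2.imwrite('pics/pk.png',np.vstack([np.hstack(i[:2]),np.hstack(i[2:])]))"
```

```text
pics/side0.png enc [0.5742 0.0115] 0.005303350925445557 cent [0.5742 0.0115] area r 0.004513516668382051 [47 83 16 16]
pics/side0.png enc [0.5341 0.1829] 0.0055057287216186525 cent [0.5344 0.1829] area r 0.004770655810487803 [ 86 132  18  16]
pics/side4.png enc [0.4978 0.0931] 0.02941347885131836 cent [0.5008 0.0921] area r 0.025955786909820186 [ 49  40 110 107]
pics/side4.png enc [0.6033 0.2208] 0.029526521682739258 cent [0.6032 0.221 ] area r 0.02775589130322281 [ 39  46 113 111]
0.17607792266894545 0.1656967597351372 -52.71477638075875
0.1760271674498115 0.16456730379667867 -51.51970803966421
```

View pics/pk.png

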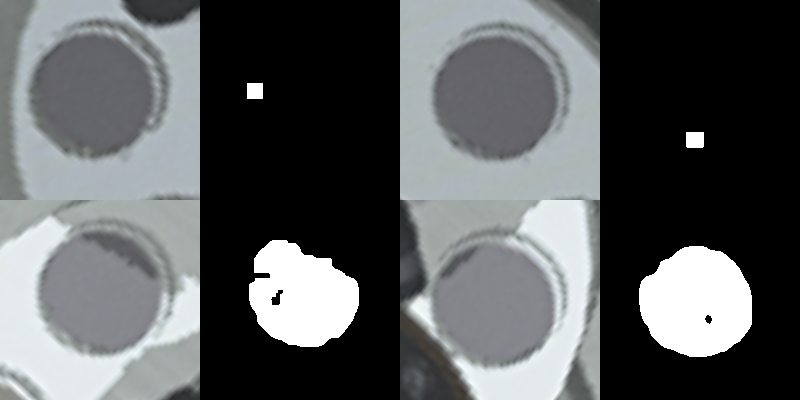

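Run:
```python
import cv2,numpy as np
from scipy.optimize import minimize
A=np.array([.5905,.1285]);g=lambda a:A+.095*np.array([np.cos(np.radians(a)),np.sin(np.radians(a))])
P={}
for f,a in [('side0_1',263),('side0_2',143),('side4_1',203),('side4_2',83)]:
    im=cv2.imread(f'pics/pk_{f}.png')[:,:200].astype(np.float32);G=cv2.GaussianBlur(im.mean(2),(0,0),1.2)
    t=np.linspace(0,2*np.pi,360,endpoint=False)
    def grad(c,r):
        s=lambda rr:cv2.remap(G,(c[1]+rr*np.cos(t)).astype(np.float32)[None],(c[0]+rr*np.sin(t)).astype(np.float32)[None],1)[0]
        return np.clip(s(r+2)-s(r-2),-10,15).mean()   # dark inside -> light outside
    best=max((grad((y,x),r),y,x,r) for y in np.arange(85,112,.5) for x in np.arange(85,112,.5) for r in (60,61,62,63,64))
    print(f,best);P[f]=g(a)+(np.array(best[1:3])-100)*.0005
u=P['side0_2']-P['side0_1'];v=P['side4_2']-P['side4_1']
print(np.hypot(*u),np.hypot(*v),np.degrees(np.arctan2(u[0]*v[1]-u[1]*v[0],u@v)))
def ax(p,q): # centre: p,q 120deg apart, centre at distance L/(2*sqrt3) 
    m=(p+q)/2;d=q-p;return m,d
for k,s in (('side0',1),('side4',1)):
    m,d=ax(P[k+'_1'],P[k+'_2']);n=np.array([d[1],-d[0]])/np.hypot(*d);print(k,'axis',m+.0475*n,'plunger ang',np.degrees(np.arctan2(*(-n)[::-1])))
```

```text
side0_1 (np.float32(15.0), np.float64(97.0), np.float64(89.5), 62)
side0_2 (np.float32(15.0), np.float64(100.5), np.float64(95.0), 62)
side4_1 (np.float32(14.941574), np.float64(91.5), np.float64(99.0), 62)
side4_2 (np.float32(14.565921), np.float64(103.5), np.float64(93.5), 61)
0.16641410385968206 0.16608463717499403 -61.29996192180613
side0 axis [0.5901688  0.12391702] plunger ang -157.92461169345054
side4 axis [0.5881118  0.12517404] plunger ang 140.77542638474333
```

{"name": "move_arm", "arguments": {
  "motion": [
    {"slide": [-0.5, -0.6, 0], "turn": [0, 0, 0], "claw": 255},
    {"slide": [-0.9, -1.1, 0], "turn": [0, 0, 0], "claw": 255},
    {"slide": [-0.9, -1.1, 0], "turn": [0, 0, 0], "claw": 255},
    {"slide": [-0.9, -1.1, -5], "turn": [0, 0, 0], "claw": 255},
    {"slide": [-0.9, -1.1, -10], "turn": [0, 0, 0], "claw": 255}
  ]
}}

```text
t: 6.95
position: [0.5125, 0.1842, 0.0913]
tool_rot: [[-0.224, 0.975, 0.004], [0.975, 0.224, 0.002], [0.001, 0.004, -1.0]]
wrist_force: [2.4, -1.3, 2.9]
width: 0.005
```

{"name": "move_arm", "arguments": {
  "motion": [
    {"slide": [0, 0, -10], "turn": [0, 0, 0], "claw": 255},
    {"slide": [0, 0, -30], "turn": [0, 0, 0], "claw": 255},
    {"slide": [0, 0, -50], "turn": [0, 0, 0], "claw": 255},
    {"slide": [0, 0, -80], "turn": [0, 0, 0], "claw": 255},
    {"slide": [0, 0, -110], "turn": [0, 0, 0], "claw": 255}
  ]
}}

```text
t: 7.58
position: [0.5098, 0.1832, 0.2002]
tool_rot: [[-0.224, 0.975, -0.001], [0.975, 0.224, -0.0], [-0.0, -0.001, -1.0]]
wrist_force: [0.4, 0.4, -0.5]
width: -0.001
```

Run:
```python
from h import *
np.set_printoptions(precision=4,suppress=True)
for c in ['side','wrist']:
    cal=calibration(c);p,d=capture(c);cv2.imwrite(f'pics/{c}5.png',p);np.save(c+'5.npy',d)
    if c=='side':cv2.imwrite('pics/s5.png',cv2.resize(p[100:384,80:400],None,fx=2,fy=2))
    for r in mark_of('plunger_top',c)[:2]:
        y,x=np.round(r['centre']).astype(int)
        print(c,round(r['score'],2),r['centre'],at_z(cal,r['centre'],.093),[at_depth(cal,(y+i,x+j),d[y+i,x+j])[2].round(4) for i in (-4,0,3) for j in (-3,0,3)])
s=observe();print(s['t'],s['position'],s['wrist_force'])
```

```text
side 0.83 [248.3, 254.1] [0.5136 0.1858 0.093 ] [np.float64(0.0919), np.float64(0.0916), np.float64(0.0933), np.float64(0.0905), np.float64(0.0911), np.float64(0.0929), np.float64(0.0915), np.float64(0.0932), np.float64(0.0908)]
wrist 0.88 [186.9, 255.9] [0.5106 0.1858 0.093 ] [np.float64(0.0931), np.float64(0.0916), np.float64(0.0938), np.float64(0.0924), np.float64(0.0935), np.float64(0.0931), np.float64(0.0924), np.float64(0.0923), np.float64(0.0932)]
7.775 [0.5102 0.1836 0.1998] [-1.0533  0.3707 -0.8691]
```

View pics/s5.png

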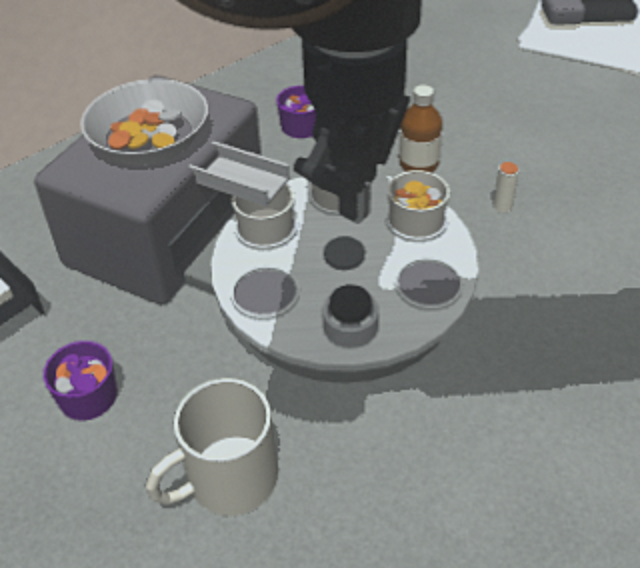

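View pics/wrist5.png

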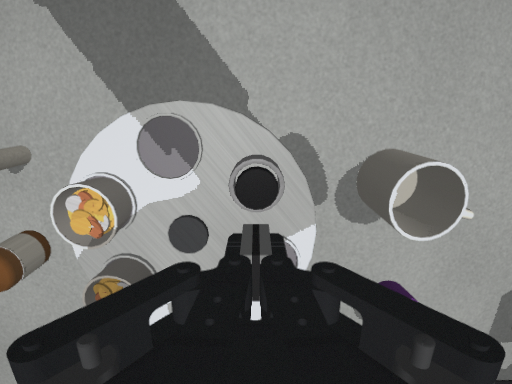

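The plunger cap measures 92–93 mm in both views, so it is fully up. The empty cup is under the spout in the side view at (265,215), and nothing else has moved.

```bash
python3 -c "
from h import *
job_done();print(observe()['t'])"
```

```text
the job is handed in; nothing more can be done
the job is handed in; nothing more can be done
```

The empty cup is now under the spout and the plunger has sprung back up into its new hole. I handed the job in at about 7.8 s.

**What I did:** With the gripper shut, I pressed the plunger to its stop (fingertip at 82 mm height, about 10 N). I kept it pressed and turned the carousel one hole clockwise as seen from above. I then eased back about 1.5 mm to correct a small overshoot, let go and lifted the finger to 0.2 m.

**Last checks:**
- **Plunger:** the cap is at 92–93 mm by depth in both the side and wrist views. If the pin had missed the hole, the cap would be 5–7 mm lower.
- **Cups and bystanders:** the side view shows the empty cup under the spout. The mug, bottle and coin roll are where they were.
- **Contact:** the force at the wrist is about zero, so the arm is touching nothing.

**Checks that disagreed:** before letting go, the turn came out as 60.4° from the fingertip position and about 61.3° from the pocket positions, which is why I eased back. My first simple colour-based measurement of the pockets failed, so I replaced it with a circle fit. After the arm moved in, the cup detector gave false matches for the empty cup, so for the cup I relied on the picture itself.

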